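# Seat the wheel bearing and rock it free

### The arm

A 6-joint arm with a two-finger parallel gripper is mounted at the origin on the work surface. World frame = base frame: x ahead of the robot, y to its left, z up, the work surface at z = 0. Lengths are in mm, angles in rad, forces in N, time in s.
With the tool pointing down it reaches from about 350 to 775 mm from the base axis. Payload 7.3 kg.
Tool frame: the origin (TCP) lies between the finger pads, 19 mm behind the fingertips; this is the grasp point; z points along the fingers, y is the line along which they close (so a half turn about z gives the same grasp; the last joint's range is limited). The gripper opens to 92 mm and grips with 3 to 60 N. Pads are 19 mm wide; open, the fingers measure 130 mm over their backs; the gripper's body (75 mm by 190 mm) begins 47 mm behind the grasp point.
Start: joints at [0.981, 0.342, 1.524, -0, 1.275, -0.146], TCP at [225.409, 474.166, 245.541] pointing down, gripper open.
Joint ranges: [-2.53, 2.53], [-0.77, 2.02], [0.04, 2.7], [-1, 4.14], [0.28, 2.66], [-3.11, 3.11]. Speed limits (rad/s): [2.57, 2.57, 3.14, 3.14, 3.14, 3.14].

### API

Orientations are given as [roll, pitch, yaw] about the fixed x, y, z axes, in that order (R = Rz(yaw) Ry(pitch) Rx(roll)).
In Python, from plant import bot gives the robot as it stands. The module is installed in compiled form; this text tells all that it offers.
- The arm moves only by the shell command python3 -m crank 'ROWS' [OPENING]. ROWS is JSON, a list of rows, each a list of 6 numbers: the shift along the tool's x, y, z in m, then the turn, a rotation vector about the tool's x, y, z in rad. In form: [[dx, dy, dz, wx, wy, wz], ...]. A call has 1 to 5 rows; each row shifts and turns the commanded pose from where the row before left it, along the tool's axes as they then stand; what a row does not reach is not made up. A row lasts 1/8 s, in which the tool goes at most 62.5 mm and 10.7 degrees, less where a joint would pass 70% of its speed; a pose out of reach is approached as far as the arm can. A call is refused whole if a number of a shift passes 0.0625 or a number of a turn 0.188, either way. A call with a gripper value outside its range is refused whole. OPENING is the opening in per cent of the stroke, from 0 (shut) to 100 (fully open), set as the call begins (- or left out, the last holds). The fingers move at their own pace and stop on an object; the grip force is fixed at half the most. Time passes only in rows, so rows that do not move let the fingers close. It gives the time, the measured TCP pose, the force, the opening and the grip force at its end, in the units of the state.
- bot.get_obs(): the state, without advancing time (a new reading comes with each control period).
- bot.capture(name): name is "scene" or "side" or "wrist"; returns a dict with "color" (400x640x3 uint8, blue, green, red), "fov_y" (degrees; the focal length in pixels is half the picture's height over the tangent of half this angle, whatever the lens; pixels are square), "cx", "cy" (the principal point, pixels), "k1" (the pictures are not rectified: a ray, as slopes to the right and down, at radius r is drawn at 1 + k1 r^2 times it, then the intrinsics apply), "extrinsics" (4x4, takes a point from world to camera coordinates); the wrist camera has in their place "tool_from_camera" (4x4, takes a point from camera to tool coordinates, whose origin is the TCP and whose axes are the flange's). Camera axes: x right, y up, looking along -z (the intrinsics and any distortion apply to the point x, -y, -z); pixel columns grow to the right and rows downward; lengths in mm; the calibration is good to about 2 mm. A picture is of the moment at which its call begins: read the wrist's pose just before it. There is no depth.
- bot.close_job(): hands the job in; it is judged then, once.
The state is a dict: "time": time; "joint_positions": joint angles; "dq": joint speeds; "tau": joint torques, N m; "tool_pos": TCP position; "tcp_rot": TCP orientation; "contact_force": force on the tool from outside, world axes, zero at the start; "moment": the same for the moment, N m; "grip_width": finger opening in mm; "finger_force": force on a finger pad.
Only numpy, scipy, OpenCV 4.12 (cv2) and the standard library are available. Lean on these libraries where they do the work, as an engineer would, in place of code of your own. Each camera call takes 0.05 s, during which the arm holds its last target. There are 200 camera calls.

### The job

Set the stub shaft's bearing cone down into the brass cup of the grey wheel hub with its red key over the hub's red index mark, and press it down firmly, with about 15 N of hand force, until the cup has gone fully home against the hard stop inside the hub; never lean on it with more than about 25 N. Then, keeping light pressure on it (about 6 N), rock it about 20 degrees anticlockwise seen from above and then about 20 degrees clockwise past the mark, to show that it turns free. Bring the key back over the mark and let go, leaving the shaft upright and seated and the other things on the bench where they are.

Things in the scene. Friction and masses are not known exactly. Their poses are not given: they have to be found in the camera images.
- hub: grey cast wheel hub, fixed to the bench, round: foot 136 mm across and 14 mm high, then 104 mm across up to its flat top face 50 mm above the origin; bore 75 mm holding the brass cup. Origin: centre of the underside, on the axis; z up, x towards the red index mark.
- hub_top (a point): point on the hub's axis level with its top face (50 mm above the hub's origin)
- hub_index (a point): top of the red index mark on the hub's rim, 45.5 mm from the axis along the hub's x; the mark is 3 mm high, 7 mm wide
- cup_rim (a point): centre of the brass cup's rim plane. The cup starts 3 to 8 mm above its home; its home differs from hub to hub: rim 0 to 8 mm below the hub's top face, to be felt as a hard stop. It slides straight down, cannot turn, sticks by friction (about 12 N moves it), does not spring back. Cup 17 mm high, taper 37 mm across at the bottom, 57 at the rim, open below.
- shaft: loose stub shaft standing on its cone, 0.55 kg +-15 %, 95 mm high. Origin: centre of the cone's small end (underside), z up the shaft, x along the red key. Oiled cone (30 degrees a side) 36 mm across growing to 60 at height 21 mm, flange 56 across to 28, then round shaft 30 across up to 95: grip here, 60 N or more. Seated, its origin is 18 mm (+-1) below cup_rim.
- shaft_key (a point): outer end of the red key, a bar 7 mm wide and 5 mm high lying radially on the cone's flange: 34 mm from the shaft's axis along its x, 30 mm above its origin
- shaft_grip (a point): on the shaft's axis, 75 mm above its origin: a good place for the TCP when gripping. Pressing down here wedges the cone: the contact force summed around the taper is 1.6 to 2 times the downward force (hand force plus the shaft's weight)
- socket: bystander: steel socket, 28 mm across, 38 mm high, upright; origin at the centre of its underside
- mug: bystander: green mug, 76 mm across, 90 mm high, handle at its +y; origin at the centre of its underside
- tin: bystander: yellow tin, 68 mm across, 85 mm high; origin at the centre of its underside
- wrench: bystander: steel wrench lying flat, about 200 mm along its x; origin under its middle
Not all that is in view belongs to the job. What is shaped like the shaft but brown or pink is not meant.

How it is judged:
By the outcome, as a careful person would: the job done as asked, in the order asked, and still so for the second after the job is handed in, with the robot touching nothing.
It also fails if it takes over 70 s, if anything falls off the work surface, if the arm or the gripper's body presses on something with over 40 N, if the wrist force passes 120 N, or if a joint passes its speed limit or range.

## Working session

There is one attempt and no reset: what is moved stays moved. The work goes in short steps, Python scripts to look and compute and a shell command to move; the robot and the scene stay as the last step left them, time stands still between calls to the robot, and variables do not carry over. Pictures are saved under pics/ and viewed, at most 10 in all, crops included, and the job is handed in when it is done.

```bash
mkdir -p pics; cat > h.py <<'E'
import numpy as np, cv2
from plant import bot
from scipy.spatial.transform import Rotation as R
def T():
    o=bot.get_obs(); M=np.eye(4); M[:3,:3]=R.from_euler('xyz',o['tcp_rot']).as_matrix(); M[:3,3]=o['tool_pos']; return M
def cap(name):
    M=T(); c=bot.capture(name)
    c['w2c']=np.array(c['extrinsics']) if name!='wrist' else np.linalg.inv(M@np.array(c['tool_from_camera']))
    f=200/np.tan(np.radians(c['fov_y']/2)); c['K']=np.array([[f,0,c['cx']],[0,f,c['cy']],[0,0,1]]); c['D']=np.array([c['k1'],0,0,0.])
    return c
def ray(c,uv):
    p=cv2.undistortPoints(np.array([[uv]],float),c['K'],c['D'])[0,0]
    W=np.linalg.inv(c['w2c']); d=W[:3,:3]@[p[0],-p[1],-1]; return W[:3,3],d
def onz(c,uv,z):
    o,d=ray(c,uv); return (o+d*(z-o[2])/d[2]).round(1)
def proj(c,P):
    q=c['w2c']@np.r_[P,1]; return cv2.projectPoints(np.array([[q[0],-q[1],-q[2]]]),np.zeros(3),np.zeros(3),c['K'],c['D'])[0].ravel().round(1)
def red(c):
    h=cv2.cvtColor(c['color'],cv2.COLOR_BGR2HSV); m=(((h[...,0]<6)|(h[...,0]>174))&(h[...,1]>150)&(h[...,2]>70)).astype(np.uint8)
    n,l,s,ce=cv2.connectedComponentsWithStats(m); return [(s[i].tolist(),ce[i].round(1).tolist()) for i in range(1,n) if s[i,4]>8]
E
python3 - <<'E'
from h import *
print({k:v for k,v in bot.get_obs().items()})
for n in('scene','side','wrist'):
    c=cap(n); cv2.imwrite(f'pics/{n}0.png',c['color']); print(n,red(c),np.linalg.inv(c['w2c'])[:3,3].round(),c['fov_y'],c['k1'])
ims=[cv2.imread(f'pics/{n}0.png') for n in('scene','side')]
E
```

```text
{'time': 0.0, 'joint_positions': array([ 9.81014341e-01,  3.42716978e-01,  1.52500659e+00, -2.70244228e-05,
        1.27542046e+00, -1.46006967e-01]), 'dq': array([ 0.00014823, -0.00218706,  0.00130504, -0.00046163,  0.00070835,
       -0.00059258]), 'tau': array([-4.01893567e-04, -4.31257474e+01, -2.44214487e+01,  7.16383453e-02,
        5.61140198e-02, -9.95096025e-05]), 'tool_pos': array([225.18534747, 473.83096613, 244.8515721 ]), 'tcp_rot': array([-3.14005402e+00, -2.00141081e-04,  2.69782537e+00]), 'contact_force': array([ 0.02397879,  0.25046248, -1.0326911 ]), 'moment': array([0.01639037, 0.01423097, 0.05968445]), 'finger_force': 0.0, 'grip_width': 91.92362646283745}
scene [([180, 48, 90, 48, 548], [223.9, 76.2]), ([131, 51, 51, 26, 699], [154.9, 62.9]), ([298, 173, 5, 4, 12], [299.8, 174.2]), ([416, 234, 8, 4, 20], [419.6, 235.8]), ([471, 255, 6, 5, 18], [473.6, 257.2]), ([409, 275, 8, 7, 27], [412.5, 278.3])] [1047.  365.  738.] 53.0599336551983 -0.0060103769784408895
side [([328, 388, 27, 12, 111], [342.9, 394.5])] [ 421. -787.  871.] 54.10634115593422 -0.007130425167510846
wrist [] [152. 510. 383.] 70.1596090154271 -0.03260441552614196
```

View pics/scene0.png

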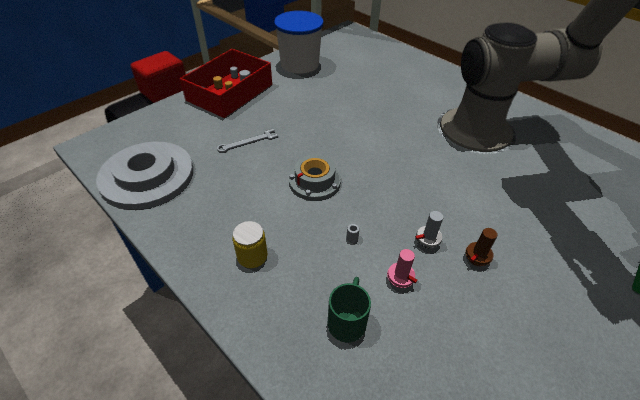

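View pics/side0.png

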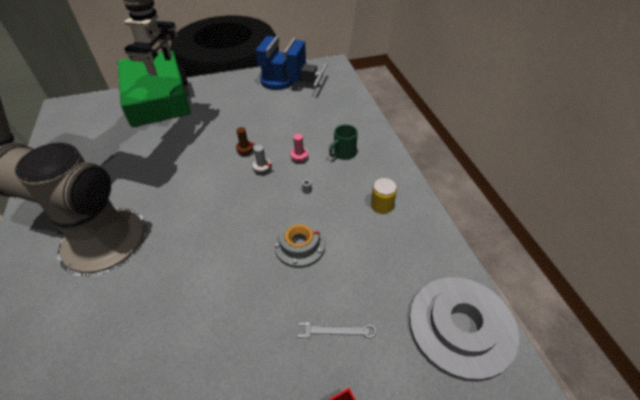

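Scene view: grey shaft (432,230), pink lookalike (403,270) and brown lookalike (482,250). The grey one with the red key at (420,236) fits, since brown and pink are ruled out. The hub with the orange-brass cup is at (315,175) with its mark at (299,174). In the side view the grey shaft is at (262,158) and the hub at (299,242).

```bash
python3 - <<'E'
from h import *
a=cv2.imread('pics/scene0.png'); b=cv2.imread('pics/side0.png')
A=cv2.resize(a[140:300,280:500],None,fx=3.6,fy=3.6,interpolation=2)[:300*2]
B=b
cv2.imwrite('pics/crop1.png',A)
s=cap('scene'); d=cap('side')
def tri(u,v):
    (o,p),(q,r)=ray(s,u),ray(d,v); k=np.linalg.lstsq(np.c_[p,-r],q-o,rcond=None)[0]; x,y=o+p*k[0],q+r*k[1]; return ((x+y)/2).round(1),np.linalg.norm(x-y).round(1)
print('shaft top',tri((435,215),(259,148)),onz(s,(435,215),95),onz(d,(259,148),95))
print('key',onz(s,(418,236.5),30))
print('brass',[ (lambda m:cv2.boundingRect(m))(cv2.inRange(cv2.cvtColor(c['color'],cv2.COLOR_BGR2HSV),(8,150,90),(25,255,255))[y0:y1,x0:x1]) for c,y0,y1,x0,x1 in((s,140,210,280,350),(d,210,275,265,335))])
print('mark',onz(s,(299.5,175),51.5), onz(d,(318,235),51.5),'hubtop guess',onz(s,(315,168),50),onz(d,(299,237),50))
E
```

```text
shaft top (array([470.4, 144.9,  94.5]), np.float64(1.4)) [470.  145.2  95. ] [470.9 143.5  95. ]
key [493.2 133.1  30. ]
brass [(21, 18, 28, 19), (21, 15, 27, 21)]
mark [ 563.8 -181.1   51.5] [ 564.  -191.4   51.5] hubtop guess [ 516.8 -174.1   50. ] [ 515.2 -182.6   50. ]
```

View pics/crop1.png

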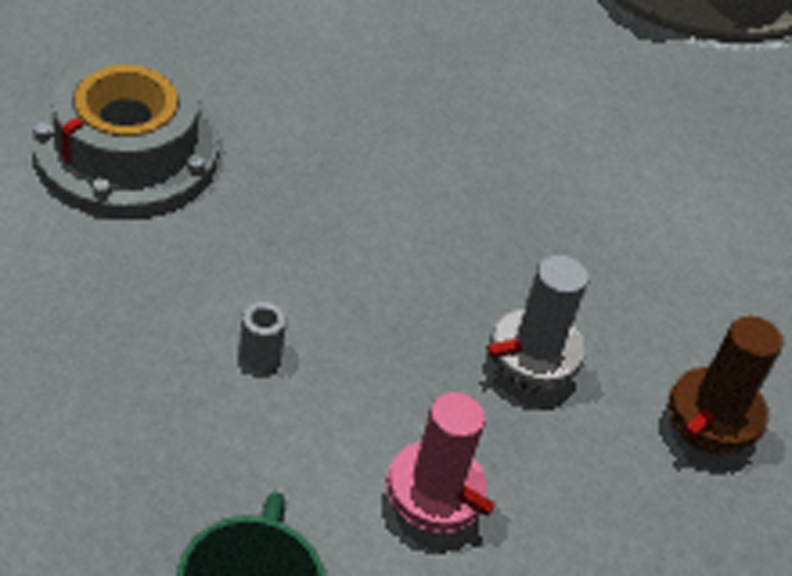

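Confirmed: the grey shaft is in the crop at (535,330), with its key pointing left. The brown and pink ones are not meant. I'm moving above the shaft.

```bash
python3 -m crank '[[-0.045,-0.024,0.005,0,0,0],[-0.045,-0.024,0.005,0,0,0],[-0.045,-0.024,0.005,0,0,0],[-0.045,-0.024,0.005,0,0,0]]'; python3 -m crank '[[-0.045,-0.024,0.005,0,0,0],[-0.045,-0.024,0.005,0,0,0],[-0.045,-0.024,0.005,0,0,0],[-0.045,-0.024,0.005,0,0,0],[0,0,0,0,0,0]]'
python3 - <<'E'
from h import *
s=cap('scene'); print('pink',onz(s,(406.9,254.7),95))
c=cap('wrist'); cv2.imwrite('pics/w1.png',c['color']); print(T().round(3),red(c),proj(c,[470,145,95]))
E
```

```text
time: 0.75
tool_pos: [347.5, 308.8, 225.4]
tcp_rot: [3.141, 0.0, 2.698]
contact_force: [0.5, 0.5, -0.1]
grip_width: 92.0
finger_force: 0.0
time: 1.38
tool_pos: [469.5, 143.7, 205.0]
tcp_rot: [-3.141, -0.0, 2.693]
contact_force: [0.6, 1.6, 0.2]
grip_width: 91.8
finger_force: 0.0
pink [596.8 166.1  95. ]
[[-9.03000e-01  4.31000e-01 -1.00000e-03  4.67843e+02]
 [ 4.31000e-01  9.03000e-01  0.00000e+00  1.46090e+02]
 [ 1.00000e-03 -0.00000e+00 -1.00000e+00  2.05308e+02]
 [ 0.00000e+00  0.00000e+00  0.00000e+00  1.00000e+00]] [([403, 130, 9, 13, 90], [407.3, 135.4]), ([393, 260, 5, 7, 25], [395.4, 263.0])] [323.1 207.5]
```

View pics/w1.png

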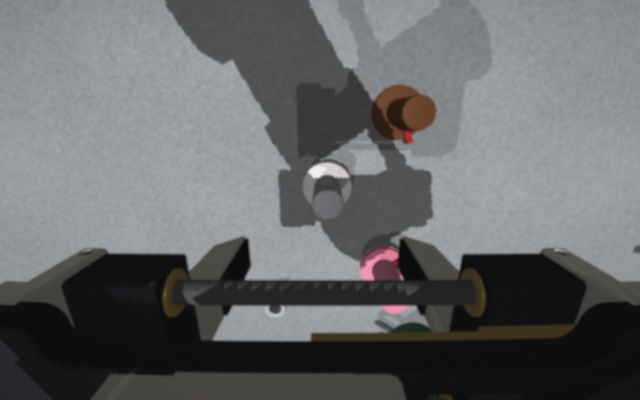

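The wrist view shows the grey shaft's top at (327,206), brown at (405,110) and pink at (385,270). The grey key is hidden behind the shaft.

```bash
python3 - <<'E'
from h import *
c=cap('wrist'); print('w',onz(c,(327,206),95), 'tcp proj',proj(c,T()[:3,3]),'base',onz(c,(327,186),25))
s=cap('scene'); d=cap('side')
U=lambda x,y:(280+x/3.6-.36,140+y/3.6-.36)
print('s top',onz(s,U(563,273),95)); a,b=onz(s,U(490,351),32.5),onz(s,U(520,345),32.5); print('key',a,b)
for hub,e in((1,U(126,100)),):
  print('cup centre s',onz(s,e,52),onz(s,e,56),'d',onz(d,(299,236),52),onz(d,(299,236),56))
print('hubmark',onz(s,U(67,131),52),onz(s,U(82,121),52))
print('reds',red(s),red(d)); print(T()[:3,3])
E
```

```text
w [469.8 149.8  95. ] tcp proj [322.4 268.1] base [469.1 150.9  25. ]
s top [469.5 147.5  95. ]
key [500.2 131.5  32.5] [482.9 141.8  32.5]
cup centre s [ 517.5 -174.7   52. ] [ 520.6 -171.5   56. ] d [ 515.8 -180.9   52. ] [ 515.3 -183.9   56. ]
hubmark [ 568.9 -180.1   52. ] [ 554.6 -180.3   52. ]
reds [([180, 48, 90, 48, 594], [223.9, 75.9]), ([131, 51, 51, 26, 735], [155.0, 63.3]), ([298, 173, 5, 4, 13], [299.8, 174.3]), ([416, 234, 8, 4, 17], [419.8, 235.5]), ([471, 255, 5, 5, 17], [473.4, 257.2]), ([409, 275, 8, 7, 29], [412.4, 278.4])] [([328, 388, 27, 12, 112], [342.8, 394.6])]
[467.41355405 147.24547278 205.67913122]
```

```bash
python3 -m crank '[[-0.0016,0.0024,0.03,0,0,0],[0,0,0.04,0,0,0],[0,0,0.04,0,0,0],[0,0,0.02,0,0,0],[0,0,0,0,0,0]]'; python3 -m crank '[[0,0,0,0,0,0],[0,0,0,0,0,0],[0,0,0,0,0,0],[0,0,0,0,0,0]]' 0;  python3 -m crank '[[0,0,0,0,0,0],[0,0,0,0,0,0],[0,0,0,0,0,0],[0,0,0,0,0,0]]'
```

```text
time: 2.25
tool_pos: [469.2, 148.5, 74.6]
tcp_rot: [-3.14, -0.003, 2.7]
contact_force: [-0.3, -0.2, 0.0]
grip_width: 92.0
finger_force: 0.0
time: 2.75
tool_pos: [470.8, 147.7, 75.9]
tcp_rot: [3.141, 0.001, 2.698]
contact_force: [-0.6, 0.7, 0.8]
grip_width: 56.0
finger_force: 0.0
time: 3.25
tool_pos: [470.6, 147.7, 75.5]
tcp_rot: [3.141, 0.0, 2.698]
contact_force: [0.9, 0.1, -0.8]
grip_width: 29.3
finger_force: 30.0
```

```bash
python3 -m crank '[[0,0,-0.02,0,0,0],[0,0,-0.03,0,0,-0.12],[0,0,-0.04,0,0,-0.13],[0,0,-0.03,0,0,-0.13],[0,0,-0.01,0,0,-0.12]]'; python3 -m crank '[[0,0,0,0,0,0],[0,0,0,0,0,0]]'; python3 - <<'E'
from h import *
M=T(); print(bot.get_obs()['joint_positions'].round(2), M.round(3))
for hub in [(517,-178)]:
  w=np.array([hub[0]+100,hub[1]-0,M[2,3]])-M[:3,3]; print(M[:3,:3].T@w)
E
```

```text
time: 3.88
tool_pos: [470.7, 147.7, 206.6]
tcp_rot: [3.141, 0.001, -3.081]
contact_force: [-0.7, -0.1, -6.8]
grip_width: 29.6
finger_force: 30.0
time: 4.12
tool_pos: [469.8, 147.5, 204.3]
tcp_rot: [-3.141, -0.003, -3.088]
contact_force: [-0.2, 0.2, -5.9]
grip_width: 29.1
finger_force: 30.0
[ 0.15  0.32  1.67  0.    1.15 -1.48] [[-9.99000e-01 -5.40000e-02 -3.00000e-03  4.69755e+02]
 [-5.40000e-02  9.99000e-01 -0.00000e+00  1.47546e+02]
 [ 3.00000e-03 -0.00000e+00 -1.00000e+00  2.04266e+02]
 [ 0.00000e+00  0.00000e+00  0.00000e+00  1.00000e+00]]
[-1.29494276e+02 -3.33005105e+02 -2.89364126e-01]
```

```bash
python3 -m crank '[[-0.018,-0.047,0,0,0,0],[-0.018,-0.047,0,0,0,0],[-0.018,-0.047,0,0,0,0],[-0.018,-0.047,0,0,0,0]]'; python3 -m crank '[[-0.018,-0.047,0,0,0,0],[-0.02,-0.049,0,0,0,0],[-0.02,-0.049,0,0,0,0],[0,0,0,0,0,0],[0,0,0,0,0,0]]'; python3 - <<'E'
from h import *
c=cap('wrist'); cv2.imwrite('pics/w2.png',c['color']); np.save('w2.npy',c['w2c']); print(T().round(3),red(c),bot.get_obs()['joint_positions'])
E
```

```text
time: 4.62
tool_pos: [553.0, -37.3, 204.1]
tcp_rot: [3.141, -0.002, -3.087]
contact_force: [0.6, 0.8, -5.7]
grip_width: 29.5
finger_force: 30.0
time: 5.25
tool_pos: [618.3, -177.1, 203.6]
tcp_rot: [3.139, -0.003, -3.087]
contact_force: [0.1, -0.4, -6.0]
grip_width: 29.3
finger_force: 30.0
[[-9.98000e-01 -5.60000e-02 -3.00000e-03  6.18364e+02]
 [-5.60000e-02  9.98000e-01  2.00000e-03 -1.76501e+02]
 [ 2.00000e-03  2.00000e-03 -1.00000e+00  2.04196e+02]
 [ 0.00000e+00  0.00000e+00  0.00000e+00  1.00000e+00]] [([320, 133, 7, 13, 66], [322.9, 139.4])] [-3.97372446e-01  5.93525637e-01  1.22750177e+00  5.39370619e-04
  1.32352951e+00 -2.02408449e+00]
```

View pics/w2.png

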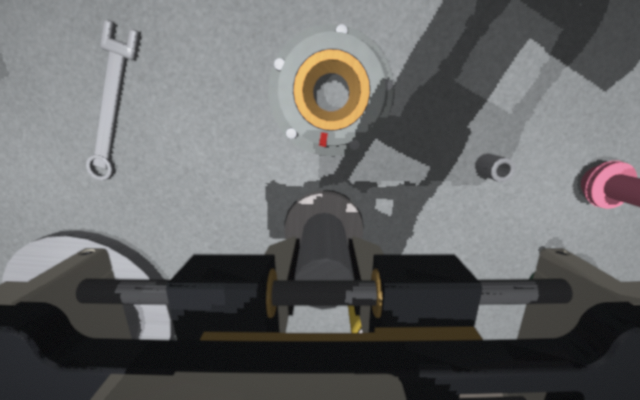

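The hub lies at (332,90) in the wrist view, with its mark at (323,139). The shaft is held at (322,210), its key hidden behind it.

```bash
python3 - <<'E'
from h import *
c=cap('wrist'); im=c['color']; h=cv2.cvtColor(im,cv2.COLOR_BGR2HSV)
m=cv2.inRange(h,(8,120,60),(28,255,255)); m[170:]=0
k=max(cv2.findContours(m,0,2)[0],key=cv2.contourArea); e=cv2.fitEllipse(cv2.convexHull(k)); print(e)
r=[x for x in red(c)][0]; print(r)
for z in(46,50,54,58):
    C=onz(c,e[0],z); M=onz(c,r[1],51.5)
    L=onz(c,(e[0][0]-e[1][0]/2,e[0][1]),z);Rr=onz(c,(e[0][0]+e[1][0]/2,e[0][1]),z)
    print(z,C,M,'angle',np.degrees(np.arctan2(*(M-C)[[1,0]])).round(1),'dist',np.hypot(*(M-C)[:2]).round(1),'diam',np.hypot(*(L-Rr)))
s=cap('scene');d=cap('side');print('scene red',red(s)); print('side red',red(d))
P=T()@[0,0,0,1]; print(P)
o=P[:3]; u,v=proj(s,o).astype(int),proj(d,o).astype(int); print(u,v)
f=lambda i,u:cv2.resize(i[max(u[1]-40,0):u[1]+60,u[0]-50:u[0]+50],(400,400),interpolation=2)
cv2.imwrite('pics/k1.png',np.hstack([f(s['color'],u),f(d['color'],v)]))
E
```

```text
((330.8193664550781, 89.06491088867188), (74.79407501220703, 79.3747329711914), 1.5134856700897217)
([320, 133, 6, 13, 64], [322.6, 138.9])Traceback (most recent call last):
  File "<stdin>", line 9, in <module>
TypeError: return arrays must be of ArrayType
```

```bash
python3 - <<'E'
from h import *
c=cap('wrist'); e=((330.8,89.1),(74.8,79.4)); r=(322.6,138.9)
for z in(46,50,54,58):
    C=onz(c,e[0],z); M=onz(c,r,51.5); v=M-C
    L=onz(c,(e[0][0]-e[1][0]/2,e[0][1]),z);Rr=onz(c,(e[0][0]+e[1][0]/2,e[0][1]),z)
    print(z,C,M,'angle',np.degrees(np.arctan2(v[1],v[0])).round(1),'dist',np.hypot(v[0],v[1]).round(1),'diam',np.linalg.norm(L-Rr).round(1))
s=cap('scene');d=cap('side');print('scene red',red(s)); print('side red',red(d))
o=T()[:3,3]; u,v=proj(s,o).astype(int),proj(d,o).astype(int); print(o,u,v)
f=lambda i,u:cv2.resize(i[max(u[1]-40,0):u[1]+60,u[0]-50:u[0]+50],(400,400),interpolation=2)
cv2.imwrite('pics/k1.png',np.hstack([f(s['color'],u),f(d['color'],v)]))
E
```

```text
46 [ 514.8 -174.2   46. ] [ 562.5 -179.5   51.5] angle -6.3 dist 48.0 diam 72.9
50 [ 515.1 -174.3   50. ] [ 562.5 -179.5   51.5] angle -6.3 dist 47.7 diam 71.9
54 [ 515.4 -174.4   54. ] [ 562.5 -179.5   51.5] angle -6.2 dist 47.4 diam 71.0
58 [ 515.7 -174.5   58. ] [ 562.5 -179.5   51.5] angle -6.1 dist 47.1 diam 70.0
scene red [([180, 48, 72, 48, 522], [218.5, 77.3]), ([131, 51, 51, 27, 741], [155.1, 63.3]), ([298, 173, 5, 4, 12], [299.8, 174.2]), ([471, 254, 7, 7, 23], [474.0, 256.8]), ([409, 275, 8, 7, 29], [412.4, 278.4])]
side red [([328, 389, 27, 11, 135], [342.9, 395.1])]
[ 618.95043716 -176.38447318  205.67868416] [280 135] [337 185]
```

View pics/k1.png

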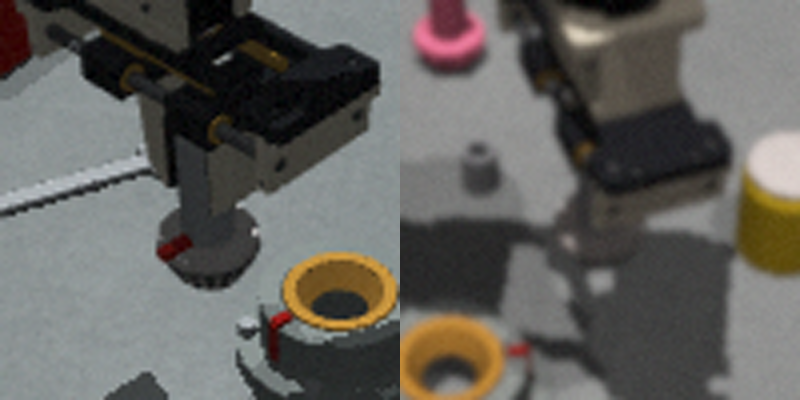

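The scene crop shows the held shaft with its key tip at crop (160,255), pointing near the mark direction.

```bash
python3 - <<'E'
from h import *
s=cap('scene'); o=T()[:3,3]
U=lambda x,y:(230+x/4-.375,95+y/4-.375)
for z in(161,163,165):
    a,b=onz(s,U(158,254),z),onz(s,U(190,239),z); v=a-o; w=a-b
    print(z,a,b,np.degrees(np.arctan2(v[1],v[0])),np.degrees(np.arctan2(w[1],w[0])),np.hypot(v[0],v[1]))
# flange centre from scene ellipse: centre col
print(onz(s,U(209,240),158),o)
# mark from original crop
U=lambda x,y:(280+x/3.6-.36,140+y/3.6-.36)
E
```

```text
161 [ 652.3 -179.2  161. ] [ 631.6 -176.7  161. ] -4.504813983721773 -6.88642733143201 33.4030775906667
163 [ 653.7 -177.3  163. ] [ 633.  -174.8  163. ] -1.1945767767666629 -6.886427331431973 34.70743000450732
165 [ 655.1 -175.4  165. ] [ 634.5 -172.9  165. ] 1.8665002978552976 -6.919533262705698 36.11905040982449
[ 622.4 -171.6  158. ] [ 619.00011326 -176.57642688  205.78844548]
```

```bash
python3 -m crank '[[0.035,0.0026,0,0,0,0.03],[0.035,0.0026,0,0,0,0.02],[0.033,0.0026,0,0,0,0],[0,0,0.03,0,0,0],[0,0,0.037,0,0,0]]'; python3 -m crank '[[0,0,0,0,0,0],[0,0,0,0,0,0]]'; python3 - <<'E'
from h import *
print(T().round(3)); s=cap('scene'); d=cap('side'); print(red(s)); print(red(d))
cv2.imwrite('pics/k2.png',np.hstack([cv2.resize(s['color'][130:200,280:350],(400,400),interpolation=2),cv2.resize(d['color'][190:270,260:340],(400,400),interpolation=2)]))
E
```

```text
time: 6.18
tool_pos: [516.5, -172.8, 139.5]
tcp_rot: [-3.14, 0.004, -3.135]
contact_force: [-0.1, -1.0, -6.0]
grip_width: 29.7
finger_force: 30.0
time: 6.42
tool_pos: [516.8, -173.0, 140.0]
tcp_rot: [-3.141, 0.002, -3.135]
contact_force: [0.8, 0.4, -5.4]
grip_width: 29.4
finger_force: 30.0
[[-1.00000e+00 -7.00000e-03  2.00000e-03  5.16809e+02]
 [-7.00000e-03  1.00000e+00 -1.00000e-03 -1.72962e+02]
 [-2.00000e-03 -1.00000e-03 -1.00000e+00  1.39989e+02]
 [ 0.00000e+00  0.00000e+00  0.00000e+00  1.00000e+00]]
[([180, 48, 90, 48, 599], [224.0, 75.7]), ([131, 51, 51, 27, 740], [155.1, 63.3]), ([298, 173, 5, 4, 9], [299.8, 174.0]), ([471, 254, 7, 7, 23], [474.0, 256.8]), ([409, 275, 8, 7, 29], [412.4, 278.4])]
[([328, 388, 27, 12, 134], [342.9, 394.9])]
```

View pics/k2.png

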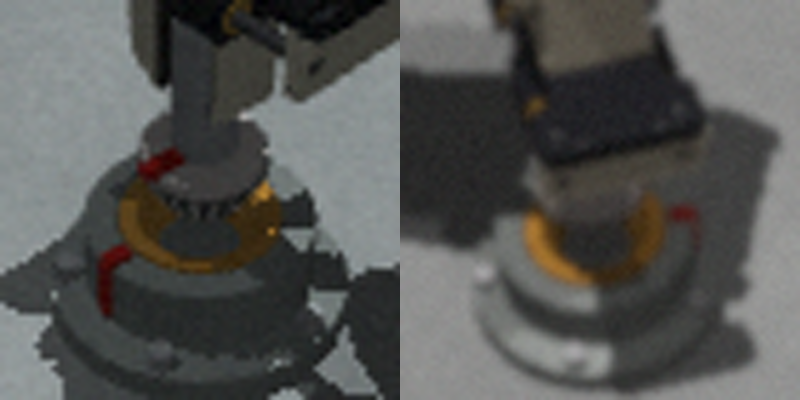

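The hover view shows the key at crop (140–183,168–152) above the mark at (100–130,262–248), with the cone over the cup.

```bash
python3 - <<'E'
from h import *
s=cap('scene'); U=lambda x,y:(280+x/5.714-.41,130+y/5.714-.41); o=T()[:3,3]; z0=o[2]-75
an=lambda v:np.degrees(np.arctan2(v[1],v[0])).round(1)
a,b=onz(s,U(141,169),z0+32.5),onz(s,U(183,152),z0+32.5); print('key',a,b,an(a-b)); F=onz(s,U(203,158),z0+28); print('flange c',F,an(a-F),np.linalg.norm((a-F)[:2]))
m,n=onz(s,U(101,256),53),onz(s,U(130,246),53); print('mark',m,n,an(m-n))
# predicted pixel of wrist-derived points
for P in([515.4,-174.4,54],[562.5,-179.5,52],[o[0],o[1],z0+28]): 
    p=proj(s,P); print(P,((p+.41-[280,130])*5.714).round())
C=onz(s,U(200,215),54);print('cup c',C,an(m-C),np.linalg.norm((m-C)[:2]))
for g in range(-15,6,4): p=proj(s,F+[34*np.cos(np.radians(g)),34*np.sin(np.radians(g)),2]); print(g,((p+.41-[280,130])*5.714).round())
E
```

```text
key [ 550.2 -177.4   97.6] [ 529.7 -173.    97.6] -12.1
flange c [ 522.6 -168.    93.1] -18.8 29.156817384618666
mark [ 567.4 -185.4   53. ] [ 554.  -181.3   53. ] -17.0
[515.4, -174.4, 54] [204. 211.]
[562.5, -179.5, 52] [118. 259.]
[np.float64(516.8307067521057), np.float64(-173.12347604893895), np.float64(93.11362472762423)] [205. 146.]
cup c [ 518.6 -173.7   54. ] -13.5 50.18296523721965
-15 [133. 180.]
-11 [135. 183.]
-7 [139. 186.]
-3 [142. 189.]
1 [146. 192.]
5 [150. 194.]
```

```bash
python3 -m crank '[[0.0013,-0.0012,0.01,0,0,0],[0,0,0.012,0,0,0],[0,0,0,0,0,0],[0,0,0,0,0,0]]'; for i in 1; do python3 -m crank '[[0,0,0.002,0,0,0],[0,0,0,0,0,0]]'; done
```

```text
time: 7.08
tool_pos: [514.5, -174.0, 116.3]
tcp_rot: [3.141, -0.001, -3.135]
contact_force: [-0.6, -0.7, -6.0]
grip_width: 29.5
finger_force: 30.0
time: 7.32
tool_pos: [514.5, -173.9, 114.5]
tcp_rot: [3.141, -0.0, -3.135]
contact_force: [0.0, 1.3, -5.3]
grip_width: 29.2
finger_force: 30.0
```

```bash
python3 -m crank '[[0,0,0.002,0,0,0],[0,0,0,0,0,0]]'; python3 -m crank '[[0,0,0.002,0,0,0],[0,0,0,0,0,0]]'
```

```text
time: 7.58
tool_pos: [514.9, -174.2, 112.6]
tcp_rot: [-3.141, 0.001, -3.135]
contact_force: [0.6, 0.2, -5.7]
grip_width: 29.4
finger_force: 30.0
time: 7.82
tool_pos: [515.5, -174.5, 110.9]
tcp_rot: [-3.141, 0.002, -3.135]
contact_force: [3.0, -1.1, -4.4]
grip_width: 29.7
finger_force: 30.0
```

```bash
python3 -m crank '[[0,0,0.001,0,0,0],[0,0,0,0,0,0]]'
```

```text
time: 8.07
tool_pos: [515.7, -174.6, 110.1]
tcp_rot: [-3.14, 0.003, -3.135]
contact_force: [4.2, -2.2, -2.2]
grip_width: 29.4
finger_force: 30.0
```

```bash
python3 -m crank '[[-0.0015,-0.0008,0,0,0,0],[0,0,0,0,0,0]]'
```

```text
time: 8.32
tool_pos: [516.3, -174.9, 109.6]
tcp_rot: [-3.141, 0.0, -3.135]
contact_force: [4.0, -1.5, -2.0]
grip_width: 29.4
finger_force: 30.0
```

```bash
python3 -m crank '[[0,0,0.001,0,0,0],[0,0,0,0,0,0]]'
```

```text
time: 8.57
tool_pos: [516.5, -175.0, 109.1]
tcp_rot: [-3.141, 0.001, -3.135]
contact_force: [2.9, -0.7, 3.7]
grip_width: 28.9
finger_force: 30.0
```

```bash
python3 -m crank '[[-0.001,-0.0003,0,0,0,0],[0,0,0,0,0,0]]'; python3 - <<'E'
from h import *
print(T()[:3,3], bot.get_obs()['moment'])
s=cap('scene'); im=s['color'].astype(float)
cv2.imwrite('pics/k3.png',cv2.resize(s['color'][145:195,285:345],(720,600),interpolation=2))
r=np.clip(im[...,2]-1.3*np.maximum(im[...,0],im[...,1])-15,0,None)[150:195,290:325].astype(int)
ys,xs=np.where(r>15); print([(x+290,y+150,int(r[y,x])) for x,y in zip(xs,ys) if x<25])
E
```

```text
time: 8.82
tool_pos: [516.8, -175.0, 108.8]
tcp_rot: [3.141, -0.001, -3.135]
contact_force: [-0.2, -1.0, 6.0]
grip_width: 29.7
finger_force: 30.0
[ 516.75547631 -175.02549416  108.82579869] [-0.2140288  -0.01980533 -0.01800093]
[(np.int64(309), np.int64(165), 16), (np.int64(308), np.int64(166), 21), (np.int64(309), np.int64(166), 22), (np.int64(310), np.int64(166), 22), (np.int64(305), np.int64(167), 22), (np.int64(306), np.int64(167), 46), (np.int64(307), np.int64(167), 45), (np.int64(308), np.int64(167), 28), (np.int64(309), np.int64(167), 27), (np.int64(310), np.int64(167), 29), (np.int64(304), np.int64(168), 36), (np.int64(305), np.int64(168), 49), (np.int64(306), np.int64(168), 52), (np.int64(307), np.int64(168), 35), (np.int64(308), np.int64(168), 26), (np.int64(309), np.int64(168), 19), (np.int64(305), np.int64(169), 29), (np.int64(306), np.int64(169), 25), (np.int64(307), np.int64(169), 25), (np.int64(305), np.int64(170), 23), (np.int64(300), np.int64(173), 36), (np.int64(301), np.int64(173), 48), (np.int64(302), np.int64(173), 16), (np.int64(298), np.int64(174), 33), (np.int64(299), np.int64(174), 48), (np.int64(300), np.int64(174), 49), (np.int64(301), np.int64(174), 52), (np.int64(302), np.int64(174), 38), (np.int64(298), np.int64(175), 33), (np.int64(299), np.int64(175), 45), (np.int64(300), np.int64(175), 40), (np.int64(301), np.int64(175), 22), (np.int64(297), np.int64(176), 20), (np.int64(298), np.int64(176), 38), (np.int64(299), np.int64(176), 22), (np.int64(298), np.int64(177), 27), (np.int64(298), np.int64(178), 22), (np.int64(298), np.int64(179), 27), (np.int64(298), np.int64(180), 19), (np.int64(298), np.int64(181), 21), (np.int64(298), np.int64(182), 24), (np.int64(298), np.int64(183), 21), (np.int64(298), np.int64(184), 23)]
```

View pics/k3.png

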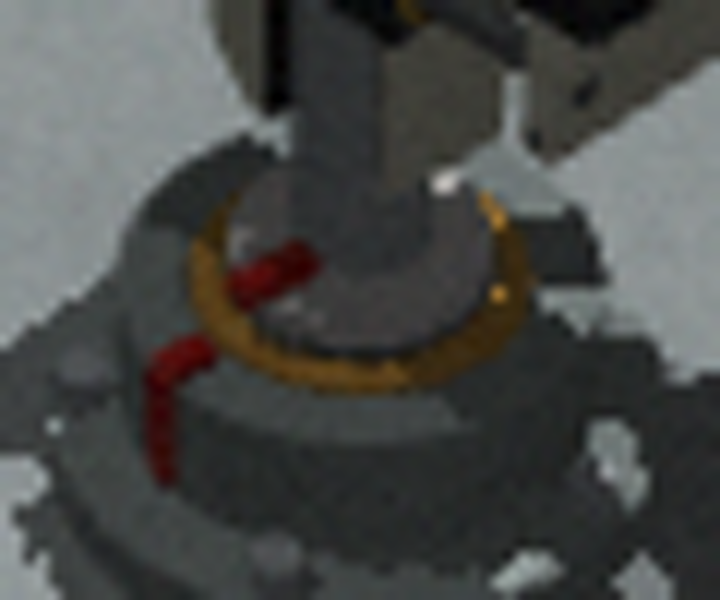

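The cone sits in the cup; the key is at crop (236–305,285–260) and the mark top at (155–212,372–350), nearly in line.

```bash
python3 - <<'E'
from h import *
s=cap('scene'); U=lambda x,y:(285+x/12-.46,145+y/12-.46); o=T()[:3,3]; z0=o[2]-75
for n,p,z in(('ki',(312,257),z0+32.5),('ko',(238,282),z0+32.5),('mi',(213,349),53),('mo',(158,368),53)): print(n,onz(s,U(*p),z))
inv=lambda P:((proj(s,P)-[285,145]+.46)*12).round()
print(z0,'axis bottom of shaft',inv([o[0],o[1],z0+28]),'shaft edges at z0+45:',inv([o[0],o[1]+15,z0+45]),inv([o[0],o[1]-15,z0+45]))
for g in(-12,-6,0): print(g,[inv([o[0]+r*np.cos(np.radians(g)),o[1]+r*np.sin(np.radians(g)),z]) for r,z in((16,z0+32.5),(34,z0+32.5),(40,53),(51,53))])
E
```

```text
ki [ 532.2 -174.4   66.3]
ko [ 548.5 -179.4   66.3]
mi [ 556.5 -178.8   53. ]
mo [ 568.6 -182.5   53. ]
33.818605492512845 axis bottom of shaft [363. 237.] shaft edges at z0+45: [414. 211.] [313. 141.]
-12 [array([298., 248.]), array([224., 279.]), array([200., 337.]), array([154., 356.])]
-6 [array([302., 253.]), array([234., 289.]), array([211., 348.]), array([169., 370.])]
0 [array([308., 256.]), array([244., 297.]), array([224., 358.]), array([186., 384.])]
```

Key and mark agree within about 2°. Now pressing.

```bash
python3 -m crank '[[0,0,0.001,0,0,0],[0,0,0,0,0,0]]'
```

```text
time: 9.18
tool_pos: [516.8, -175.0, 107.7]
tcp_rot: [3.141, -0.001, -3.135]
contact_force: [-0.9, -3.1, 4.3]
grip_width: 29.2
finger_force: 30.0
```

```bash
python3 -m crank '[[0,0,0.001,0,0,0],[0,0,0,0,0,0]]'
```

```text
time: 9.43
tool_pos: [516.8, -175.0, 106.6]
tcp_rot: [3.141, -0.001, -3.135]
contact_force: [-0.5, -1.2, 4.9]
grip_width: 29.6
finger_force: 30.0
```

```bash
python3 -m crank '[[0,0,0.001,0,0,0],[0,0,0,0,0,0]]'
```

```text
time: 9.68
tool_pos: [516.8, -175.0, 105.5]
tcp_rot: [3.141, -0.001, -3.135]
contact_force: [-0.4, -1.7, 4.8]
grip_width: 29.3
finger_force: 30.0
```

```bash
python3 -m crank '[[0,0,0.001,0,0,0],[0,0,0,0,0,0]]'
```

```text
time: 9.93
tool_pos: [516.9, -175.0, 104.7]
tcp_rot: [3.141, -0.0, -3.135]
contact_force: [-0.5, -0.9, 6.2]
grip_width: 29.4
finger_force: 30.0
```

```bash
python3 -m crank '[[0,0,0.001,0,0,0],[0,0,0,0,0,0]]'
```

```text
time: 10.18
tool_pos: [517.0, -175.0, 104.6]
tcp_rot: [-3.141, 0.0, -3.135]
contact_force: [-2.5, -0.9, 13.6]
grip_width: 29.7
finger_force: 30.0
```

```bash
python3 -m crank '[[0,0,0.001,0,0,0],[0,0,0,0,0,0]]'
```

```text
time: 10.42
tool_pos: [517.1, -175.1, 104.5]
tcp_rot: [-3.141, 0.001, -3.135]
contact_force: [-3.9, 0.3, 19.8]
grip_width: 29.3
finger_force: 30.0
```

Hard stop reached: the force climbed to about 20 N with no further travel at TCP z 104.5. I'll hold near 16 N briefly, then ease to 6 N.

```bash
python3 -m crank '[[0.0006,0,-0.0006,0,0,0],[0,0,0,0,0,0],[0,0,0,0,0,0],[0,0,0,0,0,0]]'; python3 -m crank '[[0,0,-0.0015,0,0,0],[0,0,0,0,0,0],[0,0,0,0,0,0]]'
```

```text
time: 10.92
tool_pos: [516.9, -175.1, 104.6]
tcp_rot: [-3.141, 0.001, -3.135]
contact_force: [-2.4, 0.5, 14.4]
grip_width: 29.8
finger_force: 30.0
time: 11.3
tool_pos: [516.6, -175.0, 104.7]
tcp_rot: [3.141, 0.0, -3.135]
contact_force: [0.6, -0.3, 4.5]
grip_width: 29.3
finger_force: 30.0
```

```bash
python3 -m crank '[[0,0,0.0003,0,0,0],[0,0,0,0,0,-0.06],[0,0,0,0,0,-0.06]]'; python3 -m crank '[[0,0,0,0,0,-0.06],[0,0,0,0,0,-0.06]]'
```

```text
time: 11.68
tool_pos: [516.6, -174.9, 104.2]
tcp_rot: [3.141, 0.0, -3.014]
contact_force: [0.6, 0.3, 2.7]
grip_width: 30.0
finger_force: 30.0
time: 11.92
tool_pos: [516.6, -174.8, 104.5]
tcp_rot: [3.141, 0.0, -2.894]
contact_force: [-0.6, 0.5, 8.7]
grip_width: 29.4
finger_force: 30.0
```

```bash
python3 -m crank '[[0,0,0,0,0,-0.06],[0,0,0,0,0,-0.06],[0,0,0,0,0,0],[0,0,0,0,0,0]]'; python3 -c "
from h import *
print(np.mean([bot.get_obs()['contact_force'] for _ in range(5)],0))
s=cap('scene'); cv2.imwrite('pics/k4.png',cv2.resize(s['color'][145:195,285:345],(720,600),interpolation=2))"
```

```text
time: 12.42
tool_pos: [516.6, -174.7, 104.7]
tcp_rot: [3.141, 0.0, -2.775]
contact_force: [-0.3, 1.0, 9.1]
grip_width: 29.3
finger_force: 30.0
[-0.34744955  0.99690425  9.05068711]
```

View pics/k4.png

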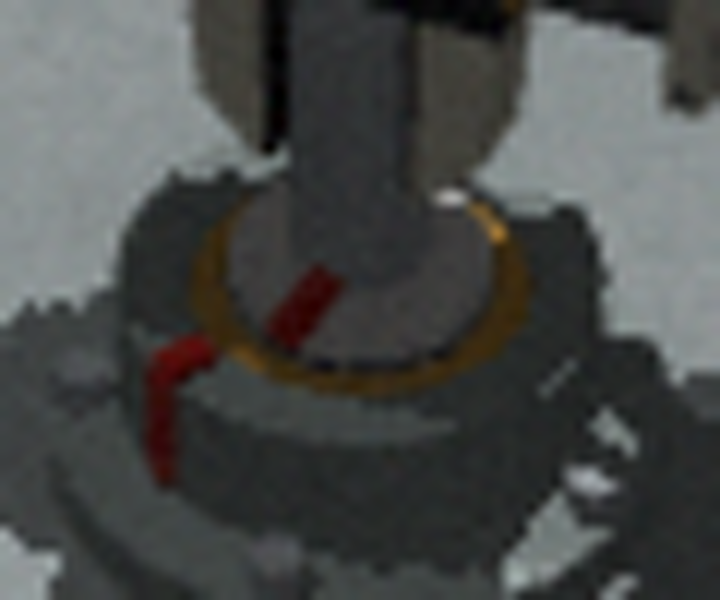

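The key turned with the grip, now at crop (280,335). Easing slightly, then rocking clockwise.

```bash
python3 -m crank '[[0,0,-0.0003,0,0,0],[0,0,0,0,0,0.06],[0,0,0,0,0,0.06],[0,0,0,0,0,0.06]]'; python3 -m crank '[[0,0,0,0,0,0.06],[0,0,0,0,0,0.06],[0,0,0,0,0,0.06]]'
```

```text
time: 12.98
tool_pos: [516.6, -174.8, 104.4]
tcp_rot: [3.141, 0.0, -2.957]
contact_force: [2.6, -0.3, 1.1]
grip_width: 29.7
finger_force: 30.0
time: 13.35
tool_pos: [516.7, -175.0, 104.7]
tcp_rot: [3.141, 0.0, -3.137]
contact_force: [0.4, -1.4, 6.0]
grip_width: 29.4
finger_force: 30.0
```

```bash
python3 -m crank '[[0,0,0,0,0,0.06],[0,0,0,0,0,0.06],[0,0,0,0,0,0.06]]'; python3 -m crank '[[0,0,0,0,0,0.06],[0,0,0,0,0,0.06],[0,0,0,0,0,0.06],[0,0,0,0,0,0],[0,0,0,0,0,0]]'
```

```text
time: 13.72
tool_pos: [516.6, -175.2, 104.5]
tcp_rot: [-3.141, 0.0, 2.966]
contact_force: [1.2, -2.6, 1.9]
grip_width: 29.3
finger_force: 30.0
time: 14.35
tool_pos: [516.6, -175.4, 104.6]
tcp_rot: [-3.141, 0.0, 2.789]
contact_force: [0.6, -3.4, 5.0]
grip_width: 29.3
finger_force: 30.0
```

```bash
python3 -m crank '[[0,0,0.0001,0,0,-0.06],[0,0,0,0,0,-0.06],[0,0,0,0,0,-0.06]]'; python3 -m crank '[[0,0,0,0,0,-0.06],[0,0,0,0,0,-0.06],[0,0,0,0,0,-0.06],[0,0,0,0,0,0],[0,0,0,0,0,0]]'; python3 -c "
from h import *
s=cap('scene'); cv2.imwrite('pics/k5.png',cv2.resize(s['color'][145:195,285:345],(720,600),interpolation=2))"
```

```text
time: 14.72
tool_pos: [516.6, -175.2, 104.5]
tcp_rot: [3.142, 0.0, 2.97]
contact_force: [1.2, -1.9, 5.1]
grip_width: 29.5
finger_force: 30.0
time: 15.35
tool_pos: [516.7, -175.0, 104.7]
tcp_rot: [3.142, 0.0, -3.134]
contact_force: [1.5, -1.9, 6.4]
grip_width: 29.6
finger_force: 30.0
```

View pics/k5.png

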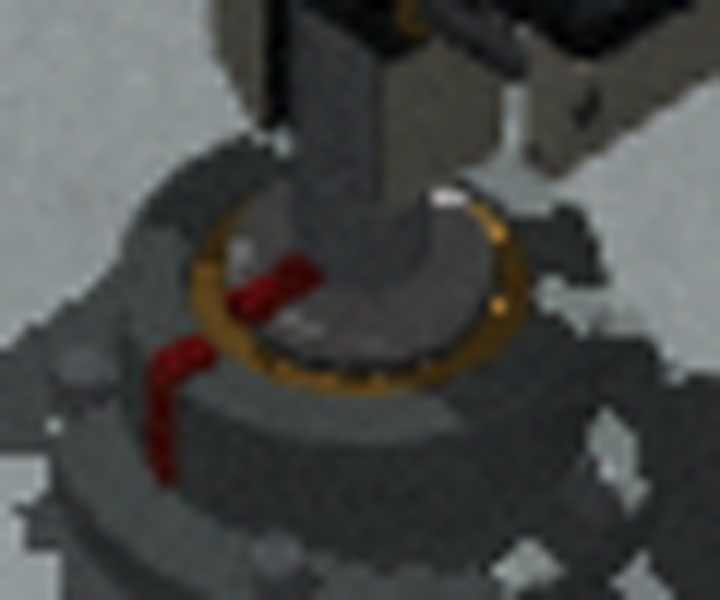

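The key at crop (230–320,300–265) lines up with the mark at (155–215,370–350). Releasing.

```bash
python3 -m crank '[[0,0,-0.0008,0,0,0],[0,0,0,0,0,0]]'; python3 -m crank '[[0,0,0,0,0,0],[0,0,0,0,0,0],[0,0,0,0,0,0],[0,0,0,0,0,0],[0,0,0,0,0,0]]' 80; python3 -m crank '[[0,0,0,0,0,0],[0,0,-0.01,0,0,0],[0,0,-0.03,0,0,0],[0,0,-0.05,0,0,0],[0,0,-0.05,0,0,0]]'; python3 -m crank '[[-0.0,0,-0.03,0,0,0],[0.05,0,0,0,0,0],[0.05,0,0,0,0,0],[0,0,0,0,0,0],[0,0,0,0,0,0]]'
python3 - <<'E'
from h import *
s=cap('scene'); im=s['color'].astype(float)
r=np.clip(im[...,2]-1.3*np.maximum(im[...,0],im[...,1])-15,0,None)
for x0,x1,y0,y1,n,z in((303,313,162,173,'key',29.7+32.5),(297,304,170,176.5,'mark',53)):
    w=r[y0:int(y1),x0:x1]; Y,X=np.mgrid[y0:int(y1),x0:x1]; c=((X*w).sum()/w.sum(),(Y*w).sum()/w.sum()); P=onz(s,c,z); print(n,np.round(c,2),P,np.degrees(np.arctan2(P[1]+175,P[0]-516.7)))
# shaft top centre (z=29.7+95) predicted vs seen in scene
u=proj(s,[516.7,-175,124.7]); d=cap('side'); v=proj(d,[516.7,-175,124.7]); print(u,v,bot.get_obs()['tool_pos'])
c=cap('wrist'); p=proj(c,[516.7,-175,124.7]); print('wrist',p,red(c))
for q,uu in((s,u),(c,p)):
    g=cv2.cvtColor(q['color'],cv2.COLOR_BGR2GRAY); x,y=map(int,uu); print(g[max(y,0),x-25:x+26:2])
E
```

```text
time: 15.65
tool_pos: [516.5, -175.0, 104.8]
tcp_rot: [3.141, -0.0, -3.135]
contact_force: [2.0, -2.7, -2.2]
grip_width: 29.4
finger_force: 30.0
time: 16.27
tool_pos: [516.5, -175.0, 105.3]
tcp_rot: [3.141, -0.0, -3.135]
contact_force: [0.0, -0.2, -0.0]
grip_width: 72.0
finger_force: 0.0
time: 16.9
tool_pos: [516.3, -175.0, 247.4]
tcp_rot: [-3.142, 0.0, -3.135]
contact_force: [0.9, -0.2, -0.5]
grip_width: 73.4
finger_force: 0.0
time: 17.52
tool_pos: [417.2, -176.1, 276.3]
tcp_rot: [-3.141, 0.002, -3.136]
contact_force: [0.5, -0.2, 0.3]
grip_width: 73.6
finger_force: 0.0
key [306.72 168.67] [ 542.8 -177.    62.2] -4.381917843166214
mark [299.92 174.01] [ 561.7 -181.8   53. ] -8.59301654103051
[314.9 144.7] [297.1 216.4] [ 417.5148423  -175.92779913  275.64787369]
wrist [323.2 275.4] [([0, 192, 34, 69, 1008], [12.2, 236.9]), ([612, 196, 9, 12, 61], [615.8, 201.4])]
[136 137 136 134 137 140 141 131 134 139 156 170 170 172 172 174 128 134
 132 133 133 133 133 132 137 138]
[160 160 161 161 161 161 156 179 192 192 192 192 191 190 188 187 188 188
 185 158 157 158 158 157 155 155]
```

Released and upright. One last check of the key angle, with the wrist camera on the key side.

```bash
python3 -m crank '[[-0.05,0,0,0,0,0],[-0.05,0,0,0,0,0],[-0.05,0,0,0,0,0],[-0.05,0,0,0,0,0],[-0.04,0,0,0,0,0]]';python3 -m crank '[[0,0,0,0,0,0],[0,0,0,0,0,0]]'
python3 - <<'E'
from h import *
c=cap('wrist'); o=T()[:3,3]; cv2.imwrite('pics/w6.png',c['color'])
im=c['color'].astype(float); r=(im[...,2]>1.8*np.maximum(im[...,0],im[...,1]))&(im[...,2]>40)
n,l,st,ce=cv2.connectedComponentsWithStats(r.astype(np.uint8))
h=cv2.cvtColor(c['color'],cv2.COLOR_BGR2HSV); m=cv2.inRange(h,(8,120,50),(28,255,255)); p=proj(c,[516.7,-175,47]); print(o,'axis',p)
for i in range(1,n):
    if st[i,4]>8 and np.hypot(*(ce[i]-p))<150: print(st[i],ce[i].round(1),[onz(c,ce[i],z) for z in(62,53)])
E
```

```text
time: 18.3
tool_pos: [658.9, -173.6, 274.1]
tcp_rot: [3.141, -0.001, -3.134]
contact_force: [0.1, -0.8, -0.6]
grip_width: 73.4
finger_force: 0.0
time: 18.55
tool_pos: [656.3, -173.9, 274.4]
tcp_rot: [3.141, -0.002, -3.135]
contact_force: [-0.6, -0.8, 0.0]
grip_width: 73.1
finger_force: 0.0
[ 656.01181779 -174.10368859  275.16197639] axis [322.8  61. ]
[319  73   7  18  96] [322.2  81.7] [array([ 540.9, -175.5,   62. ]), array([ 540. , -175.6,   53. ])]
[316  96   6  13  64] [318.6 102. ] [array([ 563. , -179.5,   62. ]), array([ 562.7, -179.7,   53. ])]
```

```bash
python3 - <<'E'
from h import *
c=cap('wrist'); im=c['color'].astype(float); r=((im[...,2]>1.8*np.maximum(im[...,0],im[...,1]))&(im[...,2]>40))
def ends(x0,x1,y0,y1,z):
    ys,xs=np.where(r[y0:y1,x0:x1]); 
    vx,vy,x,y=cv2.fitLine(np.c_[xs+x0,ys+y0].astype(np.float32),2,0,.01,.01).ravel()
    if vy<0: vx,vy=-vx,-vy
    a,b=onz(c,(x-vx*8,y-vy*8),z),onz(c,(x+vx*8,y+vy*8),z); d=b-a; print(a,b,np.degrees(np.arctan2(d[1],d[0])))
ends(310,335,70,93,63.5); ends(310,330,94,110,53)
h=cv2.cvtColor(c['color'],cv2.COLOR_BGR2HSV); m=cv2.inRange(h,(8,110,40),(28,255,255)); m[150:]=0
k=np.vstack([q for q in cv2.findContours(m,0,2)[0] if cv2.contourArea(q)>10]); e=cv2.fitEllipse(cv2.convexHull(k)); print(e,onz(c,e[0],47.5),cv2.boundingRect(k))
E
```

```text
[ 532.6 -174.8   63.5] [ 549.7 -176.1   63.5] -4.347456907559614
[ 553.7 -179.3   53. ] [ 571.9 -180.1   53. ] -2.5168756569394723
((323.4836730957031, 59.59897232055664), (61.477882385253906, 66.88570404052734), 179.32470703125) [ 515.  -174.4   47.5] (293, 27, 62, 66)
```

Measured key is at about -2.7° and the mark at about -6.3°, so it is 3.5° short. I'll regrip, correct by 0.06 rad and repeat the rock centred on the mark.

```bash
python3 -m crank '[[0.05,0,0,0,0,0],[0.05,0,0,0,0,0],[0.04,0,0,0,0,0],[0,0,0,0,0,0],[0,0,0,0,0,0]]'; python3 -c "
from h import *
a=np.array([bot.get_obs()['tool_pos'] for _ in range(3)]);print(a.mean(0))"
```

```text
time: 19.27
tool_pos: [516.9, -175.3, 276.3]
tcp_rot: [-3.141, 0.002, -3.136]
contact_force: [0.5, -0.4, 0.9]
grip_width: 73.1
finger_force: 0.0
[ 516.85889248 -175.34061236  276.34513236]
```

```bash
python3 -m crank '[[0,0,0.05,0,0,0],[0,0,0.05,0,0,0],[0,0,0.04,0,0,0],[0,0,0.03,0,0,0],[0,0,0,0,0,0]]'; python3 -m crank '[[0,0,0,0,0,0],[0,0,0,0,0,0],[0,0,0,0,0,0],[0,0,0,0,0,0],[0,0,0,0,0,0]]' 0; python3 -m crank '[[0,0,0,0,0,0],[0,0,0,0,0,0],[0,0,0,0,0,0]]'
```

```text
time: 19.9
tool_pos: [516.1, -174.5, 103.0]
tcp_rot: [3.139, -0.004, -3.135]
contact_force: [-0.8, -0.2, 0.1]
grip_width: 73.5
finger_force: 0.0
time: 20.52
tool_pos: [516.6, -175.1, 105.6]
tcp_rot: [-3.141, 0.0, -3.135]
contact_force: [-0.9, -0.2, 2.7]
grip_width: 30.0
finger_force: 30.0
time: 20.9
tool_pos: [516.7, -175.1, 105.6]
tcp_rot: [-3.141, 0.0, -3.135]
contact_force: [-0.8, 0.1, 3.6]
grip_width: 29.4
finger_force: 30.0
```

```bash
python3 -m crank '[[0,0,0.0008,0,0,0],[0,0,0,0,0,0]]'
```

```text
time: 21.15
tool_pos: [516.8, -175.2, 105.5]
tcp_rot: [-3.141, 0.001, -3.135]
contact_force: [-1.4, 1.7, 10.1]
grip_width: 29.6
finger_force: 30.0
```

```bash
python3 -m crank '[[0,0,0.0008,0,0,0],[0,0,0,0,0,0],[0,0,0,0,0,0],[0,0,0,0,0,0]]'; python3 -m crank '[[0,0,-0.0014,0,0,0],[0,0,0,0,0,0],[0,0,0,0,0,0.06],[0,0,0,0,0,0],[0,0,0,0,0,0]]'
```

```text
time: 21.65
tool_pos: [516.9, -175.2, 105.4]
tcp_rot: [-3.141, 0.002, -3.135]
contact_force: [-3.8, 1.7, 15.7]
grip_width: 29.5
finger_force: 30.0
time: 22.28
tool_pos: [516.7, -175.2, 105.6]
tcp_rot: [-3.141, 0.001, 3.088]
contact_force: [-1.2, 0.0, 8.2]
grip_width: 29.4
finger_force: 30.0
```

```bash
python3 -m crank '[[0,0,-0.0001,0,0,-0.07],[0,0,0,0,0,-0.07],[0,0,0,0,0,-0.07],[0,0,0,0,0,-0.07],[0,0,0,0,0,-0.07]]'; python3 -m crank '[[0,0,0,0,0,0],[0,0,0,0,0,0]]'
```

```text
time: 22.9
tool_pos: [516.7, -174.9, 105.5]
tcp_rot: [3.141, 0.0, -2.843]
contact_force: [-1.5, 2.5, 7.9]
grip_width: 29.3
finger_force: 30.0
time: 23.15
tool_pos: [516.6, -174.8, 105.5]
tcp_rot: [3.141, 0.0, -2.845]
contact_force: [-1.3, 2.2, 7.3]
grip_width: 29.6
finger_force: 30.0
```

```bash
python3 -m crank '[[0,0,-0.0001,0,0,0.07],[0,0,0,0,0,0.07],[0,0,0,0,0,0.07],[0,0,0,0,0,0.07],[0,0,0,0,0,0.07]]'; python3 -m crank '[[0,0,0,0,0,0],[0,0,0,0,0,0]]'
```

```text
time: 23.78
tool_pos: [516.7, -175.2, 105.6]
tcp_rot: [-3.141, 0.0, 3.086]
contact_force: [-2.1, -0.2, 6.1]
grip_width: 29.6
finger_force: 30.0
time: 24.02
tool_pos: [516.7, -175.2, 105.6]
tcp_rot: [-3.141, 0.001, 3.088]
contact_force: [-1.0, 0.8, 6.3]
grip_width: 29.8
finger_force: 30.0
```

```bash
python3 -m crank '[[0,0,0,0,0,0.07],[0,0,0,0,0,0.07],[0,0,0,0,0,0.07],[0,0,0,0,0,0.07],[0,0,0,0,0,0.07]]'; python3 -m crank '[[0,0,0,0,0,0],[0,0,0,0,0,0]]'
```

```text
time: 24.65
tool_pos: [516.7, -175.6, 105.6]
tcp_rot: [-3.141, 0.001, 2.736]
contact_force: [-1.2, -1.1, 5.4]
grip_width: 29.5
finger_force: 30.0
time: 24.9
tool_pos: [516.6, -175.6, 105.6]
tcp_rot: [-3.141, 0.001, 2.738]
contact_force: [-2.1, -1.5, 6.3]
grip_width: 29.4
finger_force: 30.0
```

```bash
python3 -m crank '[[0,0,0,0,0,-0.07],[0,0,0,0,0,-0.07],[0,0,0,0,0,-0.07],[0,0,0,0,0,-0.07],[0,0,0,0,0,-0.07]]'; python3 -m crank '[[0,0,0,0,0,0],[0,0,0,0,0,0]]'
```

```text
time: 25.52
tool_pos: [516.7, -175.2, 105.6]
tcp_rot: [-3.141, 0.001, 3.09]
contact_force: [-1.9, 0.8, 6.5]
grip_width: 29.2
finger_force: 30.0
time: 25.78
tool_pos: [516.7, -175.2, 105.6]
tcp_rot: [-3.141, 0.001, 3.088]
contact_force: [-1.0, 0.2, 5.9]
grip_width: 29.6
finger_force: 30.0
```

Clean rock at about 6 N. Now releasing, then checking from the key side.

```bash
python3 -m crank '[[0,0,-0.0003,0,0,0],[0,0,0,0,0,0]]'; python3 -m crank '[[0,0,0,0,0,0],[0,0,0,0,0,0],[0,0,0,0,0,0],[0,0,0,0,0,0],[0,0,0,0,0,0]]' 80; python3 -m crank '[[0,0,0,0,0,0],[0,0,-0.01,0,0,0],[0,0,-0.03,0,0,0],[0,0,-0.05,0,0,0],[0,0,-0.05,0,0,0]]'; python3 -m crank '[[0,0,-0.03,0,0,0],[-0.05,0,0,0,0,0],[-0.05,0,0,0,0,0],[-0.04,0,0,0,0,0],[0,0,0,0,0,0]]'; python3 -m crank '[[0,0,0,0,0,0],[0,0,0,0,0,0]]'
python3 - <<'E'
from h import *
c=cap('wrist'); im=c['color'].astype(float); r=((im[...,2]>1.8*np.maximum(im[...,0],im[...,1]))&(im[...,2]>40))
h=cv2.cvtColor(c['color'],cv2.COLOR_BGR2HSV); m=cv2.inRange(h,(8,110,40),(28,255,255)); m[150:]=0
k=np.vstack([q for q in cv2.findContours(m,0,2)[0] if cv2.contourArea(q)>10]); e=cv2.fitEllipse(cv2.convexHull(k)); C=onz(c,e[0],47.5); print(e,C)
n,l,st,ce=cv2.connectedComponentsWithStats(r.astype(np.uint8))
for i in range(1,n):
    if st[i,4]>8 and np.hypot(*(ce[i]-e[0]))<70:
        z=63 if np.hypot(*(ce[i]-e[0]))<33 else 52.5; v=onz(c,ce[i],z)-C; print(st[i],ce[i].round(1),v,np.degrees(np.arctan2(v[1],v[0])))
print(bot.get_obs()['time'],bot.get_obs()['tool_pos'])
E
```

```text
time: 26.02
tool_pos: [516.7, -175.2, 105.6]
tcp_rot: [-3.141, 0.0, 3.088]
contact_force: [-0.7, 0.4, 4.7]
grip_width: 29.2
finger_force: 30.0
time: 26.65
tool_pos: [516.5, -175.1, 105.6]
tcp_rot: [3.141, -0.0, 3.088]
contact_force: [0.3, -0.6, 0.0]
grip_width: 72.4
finger_force: 0.0
time: 27.28
tool_pos: [516.4, -175.0, 247.7]
tcp_rot: [-3.142, 0.0, 3.088]
contact_force: [0.8, -1.1, 0.1]
grip_width: 73.5
finger_force: 0.0
time: 27.9
tool_pos: [657.9, -182.3, 274.3]
tcp_rot: [3.141, -0.001, 3.089]
contact_force: [-0.1, -0.2, -1.0]
grip_width: 73.5
finger_force: 0.0
time: 28.15
tool_pos: [655.5, -182.7, 276.6]
tcp_rot: [-3.141, 0.001, 3.087]
contact_force: [0.5, 0.4, 0.2]
grip_width: 73.6
finger_force: 0.0
((323.6404113769531, 59.790374755859375), (61.25905990600586, 66.70729064941406), 179.50439453125) [ 515.  -174.4   47.5]
[319  73   7  19 100] [322.7  82.2] [26.1 -2.4 15.5] -5.253802751262263
[319  97   6  12  63] [321.4 102.3] [47.5 -5.2  5. ] -6.247501635738868
28.2 [ 655.59282475 -182.72919717  276.69661363]
```

The key is within 1° of the mark, and the shaft is seated and free of the gripper.

```bash
python3 -c "
from plant import bot
print(bot.close_job())"
```

```text
the job is handed in; nothing more can be done
None
```

Job handed in at about 28 s: the shaft is seated at the hard stop and was pressed at about 15 N (peak about 20 N). It was rocked about 20° each way at about 6 N; the first rock was 3.5° off centre, so I regripped, pressed again and repeated it. It was let go with the key measured within about 1° of the mark.

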